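Set out the label-roll core adapters by size

ROBOT

A 7-joint arm with a two-finger parallel gripper is mounted at the origin on a cart in front of the work surface, level with it; the furniture and walls round the work are solid. World frame = base frame: x ahead of the robot, y to its left, z up, the work surface at z = 0. Lengths are in m, angles in rad, forces in N, time in s.
With the tool pointing down it reaches from about 0.4 to 0.85 m from the base axis. Payload 4.5 kg.
Tool frame: the origin (TCP) lies between the finger pads; the fingertips stand 11 mm ahead of it and the grasp point (between the pads) lies 8 mm behind it (r.tip_reach is the distance from the TCP to the fingertips, in m); x points along the fingers, y is the direction in which the jaws open and shut, and the axes are right-handed (so a half turn about x gives the same grasp; the last joint's range is limited). The gripper opens to 88 mm and grips with 3 to 60 N. Pads are 18 mm wide; open, the fingers measure 123 mm over their backs; the gripper's body (75 mm by 187 mm) begins 45 mm behind the grasp point.
Start: joints at [-1.163, 0.689, -0.195, 1.565, 0.157, 0.902, -0.215], TCP at [0.228, 0.582, 0.25] pointing down, gripper open.
Joint ranges: [-3.01, 3.01], [-0.46, 2.08], [-1.47, 1.51], [0.13, 2.56], [-1, 4.14], [0.04, 2.09], [-2.66, 2.66]. Speed limits (rad/s): [2.57, 2.57, 3.14, 3.14, 3.14, 3.14, 3.14].

INTERFACE

Orientations are given as a unit quaternion [x, y, z, w].
In Python, from plant import r gives the robot as it stands.
- The arm moves only by the tool drive_tool, never from a script. Its argument "deltas" is a list of rows, each a list of 3 entries, a list of its own where there are three numbers: the turn, a rotation vector about the tool's x, y, z in degrees, then the shift along the tool's x, y, z in cm, then the finger opening in cm, from 0 to 8.81. A call has 1 to 12 rows; each row shifts and turns the commanded pose from where the row before left it, along the tool's axes as they then stand; what a row does not reach is not made up. A row lasts 1/12 s, in which the tool goes at most 41.7 mm and 7.16 degrees, less where a joint would pass 70% of its speed; a pose out of reach is approached as far as the arm can. A call is refused whole if a number of a shift passes 4.17 or a number of a turn 7.16, either way. A call with a gripper value outside its range is refused whole. The fingers move at their own pace and stop on an object; "force" is the grip in N (left out, the last holds). Time passes only in rows, so rows that do not move let the fingers close. It gives the time, the measured TCP pose, the force and the opening at its end, in the units of the state.
- r.get_state(): the state, without advancing time (a new reading comes with each control period).
- r.snapshot(name): name is "scene" or "top"; returns a dict with "color" (400x640x3 uint8, red, green, blue), "fov_y" (degrees; the focal length in pixels is half the picture's height over the tangent of half this angle, whatever the lens; pixels are square), "cx", "cy" (the principal point, pixels), "extrinsics" (4x4, takes a point from world to camera coordinates). Camera axes: x right, y up, looking along -z (the intrinsics and any distortion apply to the point x, -y, -z); pixel columns grow to the right and rows downward; lengths in m; the calibration is good to about 2 mm. A picture is of the moment at which its call begins. There is no depth.
- r.finish_job(): hands the job in, once; it reports no verdict.
The state is a dict: "clock": time; "q": joint angles; "qd": joint speeds; "joint_torque": joint torques, N m; "tool_pos": TCP position; "eef_rot": TCP orientation; "contact_force": force on the tool from outside, world axes, zero at the start; "moment": the same for the moment, N m; "opening": opening from 0.0 (shut) to 1.0 (fully open).
Only numpy, scipy, OpenCV 4.12 (cv2) and the standard library are available. Lean on these libraries where they do the work, as an engineer would, in place of code of your own. Each camera call takes 0.05 s, during which the arm holds its last target. There are 200 camera calls.

TASK

Set the four white core adapters out on the setting-out rail in order of size, one on the middle of each round black pad: the smallest on the pad next to the upright end post, then growing steadily to the largest on the pad farthest from the post. Leave all four standing upright on their feet, and do not knock any of them over on the way.

Things in the scene. Friction and masses are not known exactly. Their poses are not given: they have to be found in the camera images.
- core_26_center (a point): The smallest of four white plastic core adapters: an upright round hub, 26 mm in diameter and 50 mm tall over all, with a foot flange 32 mm in diameter and 5 mm high at the bottom and a shallow dark round recess (3 mm, no hole to grip in) in its top; it is taken round the outside; loose, 40 g nominal. This point is its centre, half-way up (25 mm above its underside); z is its upright axis.
- core_36_center (a point): The second smallest of four white plastic core adapters: an upright round hub, 36 mm in diameter and 50 mm tall over all, with a foot flange 42 mm in diameter and 5 mm high at the bottom and a shallow dark round recess (3 mm, no hole to grip in) in its top; it is taken round the outside; loose, 62 g nominal. This point is its centre, half-way up (25 mm above its underside); z is its upright axis.
- core_46_center (a point): The second largest of four white plastic core adapters: an upright round hub, 46 mm in diameter and 50 mm tall over all, with a foot flange 52 mm in diameter and 5 mm high at the bottom and a shallow dark round recess (3 mm, no hole to grip in) in its top; it is taken round the outside; loose, 84 g nominal. This point is its centre, half-way up (25 mm above its underside); z is its upright axis.
- core_56_center (a point): The largest of four white plastic core adapters: an upright round hub, 56 mm in diameter and 50 mm tall over all, with a foot flange 62 mm in diameter and 5 mm high at the bottom and a shallow dark round recess (3 mm, no hole to grip in) in its top; it is taken round the outside; loose, 106 g nominal. This point is its centre, half-way up (25 mm above its underside); z is its upright axis.
- pad_a: One of four identical round black rubber pads, 68 mm in diameter and 3 mm thick with a small bright dot at the middle, fixed on top of the aluminium rail in one straight row, 78 mm from centre to centre. Its place in the row differs from start to start. Origin: centre of its underside, so the surface to stand things on is 3 mm above it; z up.
- pad_b: One of four identical round black rubber pads, 68 mm in diameter and 3 mm thick with a small bright dot at the middle, fixed on top of the aluminium rail in one straight row, 78 mm from centre to centre. Its place in the row differs from start to start. Origin: centre of its underside, so the surface to stand things on is 3 mm above it; z up.
- pad_c: One of four identical round black rubber pads, 68 mm in diameter and 3 mm thick with a small bright dot at the middle, fixed on top of the aluminium rail in one straight row, 78 mm from centre to centre. Its place in the row differs from start to start. Origin: centre of its underside, so the surface to stand things on is 3 mm above it; z up.
- pad_d: One of four identical round black rubber pads, 68 mm in diameter and 3 mm thick with a small bright dot at the middle, fixed on top of the aluminium rail in one straight row, 78 mm from centre to centre. Its place in the row differs from start to start. Origin: centre of its underside, so the surface to stand things on is 3 mm above it; z up.
- end_post: Upright steel post with a black collar, 45 mm tall and 26 mm across the foot, fixed on the rail in line with the pads at one end of the row, 60 mm from the centre of the nearest pad. It stands at either end from start to start (the other end has only a low flat black cap 4 mm high). Origin: centre of its underside.
- rail: Flat aluminium bar 80 x 400 x 12 mm fixed on the bench, which carries the pads and the post. Origin: centre of its underside (on the bench top); its y axis runs along the bar and the row of pads, x across it, z up.
Not all that is in view belongs to the job. Leave any purple look-alike of the part that bears core_56_center alone.

How it is judged:
At the end, for the whole second after the job is handed in: Each adapter stands upright (within 0.1 rad) and at rest on its own pad, the smallest on the pad nearest the end post, the second smallest on the next, then the second largest, and the largest on the farthest pad; each adapter's axis is within 12 mm of its pad's centre (horizontal distance between core_26_center and end_post between 0.048 and 0.072 m and x of core_26_center in the frame of rail between -0.012 and 0.012 m and y of core_26_center in the frame of rail between -0.13 and 0.13 m and height (world z) of core_26_center between 0.036 and 0.044 m and angle between each of core_26_center, core_36_center, core_46_center, core_56_center's own z axis and vertical below 0.1 rad and linear speed of each of core_26, core_36, core_46, core_56 below 0.02 m/s and horizontal distance between core_36_center and end_post between 0.126 and 0.15 m and x of core_36_center in the frame of rail between -0.012 and 0.012 m and y of core_36_center in the frame of rail between -0.13 and 0.13 m and height (world z) of core_36_center between 0.036 and 0.044 m and horizontal distance between core_46_center and end_post between 0.204 and 0.228 m and x of core_46_center in the frame of rail between -0.012 and 0.012 m and y of core_46_center in the frame of rail between -0.13 and 0.13 m and height (world z) of core_46_center between 0.036 and 0.044 m and horizontal distance between core_56_center and end_post between 0.282 and 0.306 m and x of core_56_center in the frame of rail between -0.012 and 0.012 m and y of core_56_center in the frame of rail between -0.13 and 0.13 m and height (world z) of core_56_center between 0.036 and 0.044 m); the robot touches nothing.
It fails at once if the smallest adapter is knocked over (angle between core_26_center's own z axis and vertical above 0.6 rad).
It fails at once if the second smallest adapter is knocked over (angle between core_36_center's own z axis and vertical above 0.6 rad).
It fails at once if the second largest adapter is knocked over (angle between core_46_center's own z axis and vertical above 0.6 rad).
It fails at once if the largest adapter is knocked over (angle between core_56_center's own z axis and vertical above 0.6 rad).
It also fails if it takes over 90 s, if anything falls off the work surface, if the arm or the gripper's body presses on something with over 40 N, if the wrist force passes 120 N, or if a joint passes its speed limit or range.

## Working session

There is one attempt and no reset: what is moved stays moved. The work goes in short steps, Python scripts to look and compute and a tool call to move; the robot and the scene stay as the last step left them, time stands still between calls to the robot, and variables do not carry over. Pictures are saved under pics/ and viewed, about 12 in all and at most 16, crops included, and the job is handed in when it is done.

Besides the shell and the picture viewer there is one more tool, called as name([rows], argument=value, ...), one row to a line, values as JSON. drive_tool: Moves the arm, as the interface text tells. Its arguments: {"type":"object","properties":{"deltas":{"type":"array","items":{"type":"array"}},"force":{"type":"number"}},"required":["deltas"]}

```bash
mkdir -p pics
cat > h.py <<'E'
import numpy as np, cv2
from plant import r
def snap(cam,name=None):
    s=r.snapshot(cam)
    if name: cv2.imwrite('pics/'+name+'.png',s['color'][:,:,::-1])
    return s
def ray(s,u,v):
    f=200/np.tan(np.radians(s['fov_y'])/2); E=np.array(s['extrinsics'])
    d=np.array([(u-s['cx'])/f,-(v-s['cy'])/f,-1.]); R=E[:3,:3]; c=-R.T@E[:3,3]
    return c,R.T@d
def at(s,u,v,z):
    c,d=ray(s,u,v); return c+d*(z-c[2])/d[2]
def proj(s,p):
    f=200/np.tan(np.radians(s['fov_y'])/2); E=np.array(s['extrinsics'])
    q=E[:3,:3]@np.array(p)+E[:3,3]; return s['cx']+f*q[0]/-q[2], s['cy']-f*q[1]/-q[2]
E
python3 - <<'E'
from h import *
for c in('scene','top'):
    s=snap(c,c+'0'); print({k:s[k] for k in s if k!='color'})
print(r.get_state())
E
```

```text
{'fov_y': 48.59240740585147, 'cx': 319.83488880623287, 'cy': 198.89127648569345, 'extrinsics': array([[ 0.85386784, -0.52016086,  0.01850379, -0.44420528],
       [ 0.35647506,  0.61033465,  0.70740169, -0.26826751],
       [-0.37925618, -0.59743141,  0.7065695 , -1.02841629],
       [ 0.        ,  0.        ,  0.        ,  1.        ]])}
{'fov_y': 50.31072405754582, 'cx': 320.5321491941594, 'cy': 196.65481930672107, 'extrinsics': array([[-0.01759303, -0.99984102,  0.0029024 ,  0.07497481],
       [ 0.98298995, -0.01676561,  0.18289253, -0.54289828],
       [-0.1828148 ,  0.00607066,  0.98312863, -1.24860116],
       [ 0.        ,  0.        ,  0.        ,  1.        ]])}
{'clock': 0.1, 'q': array([-1.16315809,  0.68987932, -0.1945067 ,  1.56622183,  0.15731904,
        0.9024809 , -0.21511424]), 'qd': array([-0.00237471, -0.00182598, -0.00061925, -0.0024041 , -0.0010633 ,
        0.00187935, -0.00032859]), 'joint_torque': array([-3.27289439e-03, -5.28501284e+01, -1.27164915e+00, -1.53836972e+01,
       -5.26267744e-02,  1.98204376e-03,  3.81923996e-05]), 'tool_pos': array([0.22809895, 0.58131735, 0.2490077 ]), 'eef_rot': array([ 0.13081997,  0.69485019, -0.13194428,  0.6947374 ]), 'contact_force': array([ 0.0788405 , -0.5615029 , -0.92935346]), 'moment': array([-0.01899202,  0.02996463, -0.03831335]), 'opening': 1.0005823605900037}
```

View pics/top0.png

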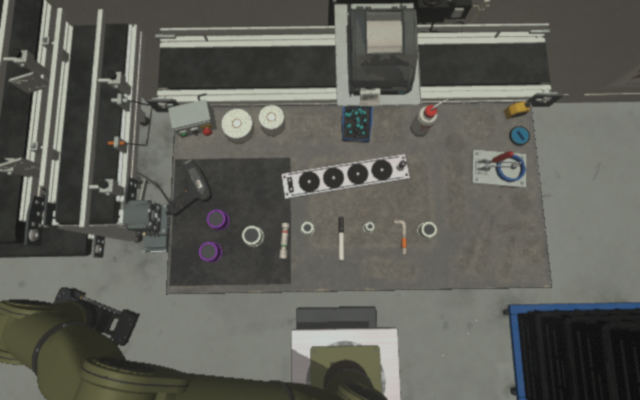

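View pics/scene0.png

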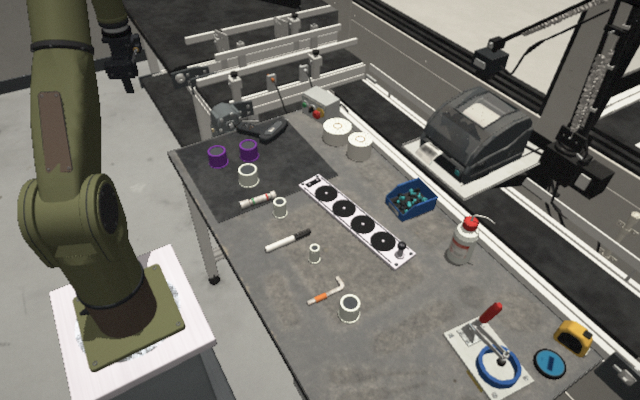

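Top view: the post stands at the right end of the rail (~403,164). The pads are at (309,181), (334,177), (357,174) and (381,170). The white cores are at about (253,236), (308,228), (369,227) and (429,229). I'll enlarge this area.

Run:
```python
import cv2
a=cv2.imread('pics/top0.png'); b=cv2.imread('pics/scene0.png')
cv2.imwrite('pics/topc.png',cv2.resize(a[148:250,238:448],None,fx=3.8,fy=3.8,interpolation=cv2.INTER_CUBIC))
cv2.imwrite('pics/scc.png',cv2.resize(b[160:330,230:420],None,fx=3.5,fy=3.5,interpolation=cv2.INTER_CUBIC))
```

```text
(no output)
```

View pics/topc.png

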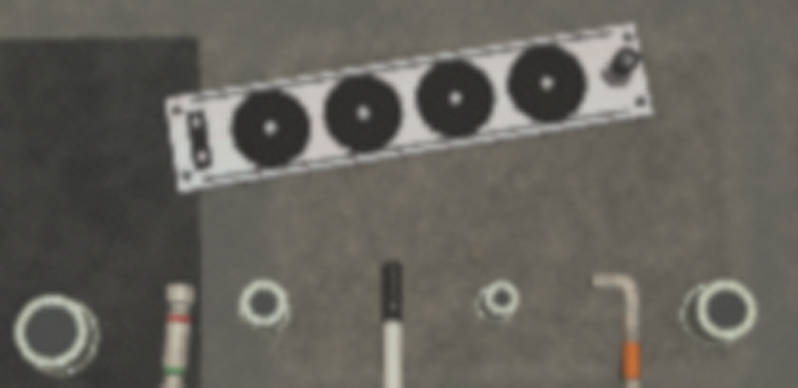

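View pics/scc.png

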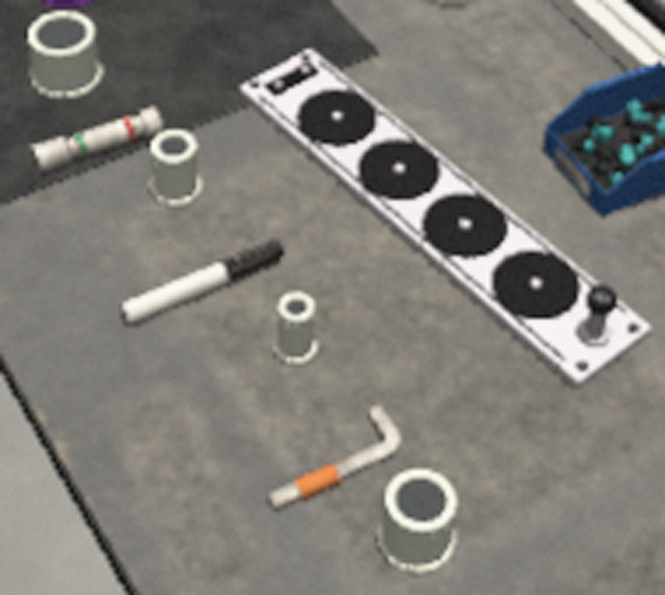

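Run:
```python
from h import *
T=snap('top');S=snap('scene')
ct=lambda X,Y:((X+.5)/3.8-.5+238,(Y+.5)/3.8-.5+148)
cs=lambda X,Y:((X+.5)/3.5-.5+230,(Y+.5)/3.5-.5+160)
tt=dict(c56=(51,332),c36=(264,303),c26=(501,299),c46=(725,310),p4=(270,128),p3=(363,113),p2=(456,98),p1=(547,83))
ss=dict(c56=(62,33),c36=(174,146),c26=(296,306),c46=(421,499),p4=(337,116),p3=(399,168),p2=(464,223),p1=(535,283))
P={}
for k in tt:
    z=.05 if k[0]=='c' else .015
    a=at(T,*ct(*tt[k]),z);b=at(S,*cs(*ss[k]),z); m=(a+b)/2; P[k]=m
    print(k,a.round(4),b.round(4),m.round(4), 'r %.3f'%np.hypot(*m[:2]))
d=P['p1']-P['p4']; print('row',np.linalg.norm(d),np.degrees(np.arctan2(d[1],d[0])), np.degrees(np.arctan2(-d[0],d[1])))
from scipy.spatial.transform import Rotation as R
print(R.from_quat(r.get_state()['eef_rot']).as_matrix().round(3))
```

```text
c56 [0.4308 0.2758 0.05  ] [0.4331 0.2743 0.05  ] [0.4319 0.2751 0.05  ] r 0.512
c36 [0.4508 0.1076 0.05  ] [0.4524 0.1062 0.05  ] [0.4516 0.1069 0.05  ] r 0.464
c26 [ 0.4508 -0.0802  0.05  ] [ 0.4528 -0.0817  0.05  ] [ 0.4518 -0.081   0.05  ] r 0.459
c46 [ 0.439  -0.2572  0.05  ] [ 0.4408 -0.2599  0.05  ] [ 0.4399 -0.2586  0.05  ] r 0.510
p4 [0.6004 0.1018 0.015 ] [0.6019 0.1001 0.015 ] [0.6012 0.101  0.015 ] r 0.610
p3 [0.6119 0.0244 0.015 ] [0.6134 0.0229 0.015 ] [0.6127 0.0237 0.015 ] r 0.613
p2 [ 0.6234 -0.0534  0.015 ] [ 0.6245 -0.0532  0.015 ] [ 0.6239 -0.0533  0.015 ] r 0.626
p1 [ 0.635  -0.1298  0.015 ] [ 0.6358 -0.1309  0.015 ] [ 0.6354 -0.1303  0.015 ] r 0.649
row 0.2338066010334965 -81.58836105275167 -171.58836105275165
[[-0.     0.365  0.931]
 [-0.001  0.931 -0.365]
 [-1.    -0.001  0.   ]]
```

drive_tool([
  [[0, 0, 0], [0, -2.1, 3.0], 8.8],
  [[0, 0, 0], [0, -2.1, 3.0], 8.8],
  [[0, 0, 0], [0, -2.1, 3.0], 8.8],
  [[0, 0, 0], [0, -2.1, 3.0], 8.8],
  [[0, 0, 0], [0, -2.1, 3.0], 8.8],
  [[0, 0, 0], [0, -2.1, 3.0], 8.8],
  [[0, 0, 0], [0, -2.1, 3.0], 8.8],
  [[0, 0, 0], [0, -2.1, 3.0], 8.8],
  [[0, 0, 0], [0, -2.1, 3.0], 8.8],
  [[0, 0, 0], [0, -2.1, 3.0], 8.8],
], force=20)

```text
clock: 1.03
tool_pos: [0.4315, 0.2752, 0.2497]
eef_rot: [0.131, 0.695, -0.131, 0.695]
contact_force: [0.4, 1.2, 0.1]
opening: 0.995
```

drive_tool([
  [[6, 0, 0], [0, 0, 0], 8.8],
  [[6, 0, 0], [0, 0, 0], 8.8],
  [[6, 0, 0], [0, 0, 0], 8.8],
  [[6, 0, 0], [0, 0, 0], 8.8],
  [[6, 0, 0], [0, 0, 0], 8.8],
  [[6, 0, 0], [0, 0, 0], 8.8],
  [[6, 0, 0], [0, 0, 0], 8.8],
  [[6, 0, 0], [0, 0, 0], 8.8],
  [[6, 0, 0], [0, 0, 0], 8.8],
  [[6, 0, 0], [0, 0, 0], 8.8],
  [[0, 0, 0], [0, 0, 0], 8.8],
  [[0, 0, 0], [0, 0, 0], 8.8],
])

```text
clock: 2.03
tool_pos: [0.4307, 0.2769, 0.2496]
eef_rot: [0.46, 0.537, -0.46, 0.537]
contact_force: [-0.3, 0.1, 0.3]
opening: 0.999
```

```bash
cat > go.py <<'E'
import sys
from h import *
from scipy.spatial.transform import Rotation as R
P=dict(c56=(.4319,.2751),c36=(.4516,.1069),c26=(.4518,-.081),c46=(.4399,-.2586),p4=(.6012,.101),p3=(.6127,.0237),p2=(.6239,-.0533),p1=(.6354,-.1303))
s=r.get_state(); M=R.from_quat(s['eef_rot']).as_matrix(); p=s['tool_pos']
print('t',round(s['clock'],2),'pos',p.round(4),'open mm',round(s['opening']*88,1),'F',s['contact_force'].round(1))
print('yaw jaw',np.degrees(np.arctan2(M[1,1],M[0,1])).round(2),'down',M[:,0].round(4))
for k in sys.argv[1:]:
    k,z=k.split('@'); print(k,z,'tool delta cm',(100*M.T@(np.array([*P[k],float(z)])-p)).round(2))
E
python3 go.py c56@0.1 c56@0.023
```

```text
t 2.03 pos [0.4307 0.2769 0.2496] open mm 87.9 F [-0.3  0.1  0.3]
yaw jaw 8.76 down [-1.e-04 -3.e-04 -1.e+00]
c56 0.1 tool delta cm [14.96  0.1   0.19]
c56 0.023 tool delta cm [22.66  0.1   0.19]
```

drive_tool([
  [[0, 0, 0], [3.8, 0.1, 0.2], 8.8],
  [[0, 0, 0], [3.8, 0, 0], 8.8],
  [[0, 0, 0], [3.8, 0, 0], 8.8],
  [[0, 0, 0], [3.8, 0, 0], 8.8],
  [[0, 0, 0], [2.0, 0, 0], 8.8],
  [[0, 0, 0], [2.0, 0, 0], 8.8],
  [[0, 0, 0], [2.0, 0, 0], 8.8],
  [[0, 0, 0], [1.4, 0, 0], 8.8],
  [[0, 0, 0], [0, 0, 0], 8.8],
])

```text
clock: 2.78
tool_pos: [0.4308, 0.2745, 0.0213]
eef_rot: [0.459, 0.537, -0.462, 0.536]
contact_force: [-0.5, -0.4, 0.0]
opening: 0.996
```

drive_tool([
  [[0, 0, 0], [0, 0, 0], 7],
  [[0, 0, 0], [0, 0, 0], 6],
  [[0, 0, 0], [0, 0, 0], 5],
  [[0, 0, 0], [0, 0, 0], 5],
  [[0, 0, 0], [0, 0, 0], 5],
  [[0, 0, 0], [0, 0, 0], 5],
])

```text
clock: 3.28
tool_pos: [0.4324, 0.2753, 0.0245]
eef_rot: [0.462, 0.536, -0.461, 0.536]
contact_force: [0.2, -0.1, 5.6]
opening: 0.626
```

```bash
python3 go.py c56@0.023 p4@0.16
```

```text
t 3.28 pos [0.4324 0.2753 0.0245] open mm 55.1 F [ 0.2 -0.1  5.6]
yaw jaw 8.6 down [ 9.e-04  8.e-04 -1.e+00]
c56 0.023 tool delta cm [ 0.15 -0.05  0.01]
p4 0.16 tool delta cm [-13.55  14.1   19.75]
```

drive_tool([
  [[0, 0, 0], [-1.5, 0, 0], 5],
  [[0, 0, 0], [-3.0, 0, 0], 5],
  [[0, 0, 0], [-3.0, 0, 0], 5],
  [[0, 0, 0], [-3.0, 0, 0], 5],
  [[0, 0, 0], [-2.0, 0.6, 0.8], 5],
  [[0, 0, 0], [-1.0, 1.4, 2.0], 5],
  [[0, 0, 0], [0, 2.0, 2.8], 5],
  [[0, 0, 0], [0, 2.0, 2.8], 5],
  [[0, 0, 0], [0, 2.0, 2.8], 5],
  [[0, 0, 0], [0, 2.0, 2.8], 5],
  [[0, 0, 0], [0, 2.0, 2.8], 5],
  [[0, 0, 0], [0, 1.4, 2.0], 5],
])

```text
clock: 4.28
tool_pos: [0.5945, 0.1054, 0.1588]
eef_rot: [0.462, 0.535, -0.462, 0.536]
contact_force: [0.8, 0.5, -1.8]
opening: 0.627
```

drive_tool([
  [[0, 0, 0], [0, 0.6, 0.8], 5],
  [[0, 0, 0], [0, 0, 0], 5],
  [[0, 0, 0], [0, 0, 0], 5],
])

```text
clock: 4.53
tool_pos: [0.5986, 0.1031, 0.1584]
eef_rot: [0.461, 0.537, -0.461, 0.535]
contact_force: [-0.4, 1.2, -1.7]
opening: 0.628
```

```bash
python3 go.py p4@0.0405
python3 - <<'E'
from h import *
s=snap('scene'); cv2.imwrite('pics/a1.png',cv2.resize(s['color'][90:290,220:430,::-1],None,fx=2.8,fy=2.8))
E
```

```text
t 4.53 pos [0.5986 0.1031 0.1584] open mm 55.3 F [-0.4  1.2 -1.7]
yaw jaw 8.61 down [-0.0018  0.001  -1.    ]
p4 0.0405 tool delta cm [11.79  0.24  0.27]
```

View pics/a1.png

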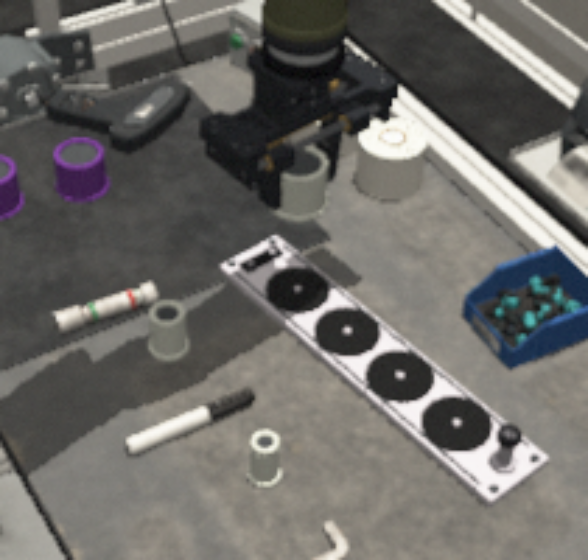

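The core is held upright at crop (302,185), above pad 4 at (297,290). Next I lower it.

drive_tool([
  [[0, 0, 0], [2.0, 0.2, 0.3], 5],
  [[0, 0, 0], [3.0, 0, 0], 5],
  [[0, 0, 0], [3.0, 0, 0], 5],
  [[0, 0, 0], [2.0, 0, 0], 5],
  [[0, 0, 0], [1.0, 0, 0], 5],
  [[0, 0, 0], [0.5, 0, 0], 5],
  [[0, 0, 0], [0, 0, 0], 5],
  [[0, 0, 0], [0, 0, 0], 5],
])

```text
clock: 5.25
tool_pos: [0.6026, 0.1004, 0.0447]
eef_rot: [0.461, 0.536, -0.46, 0.536]
contact_force: [0.5, 0.2, -2.0]
opening: 0.63
```

```bash
python3 go.py p4@0.0405
```

```text
t 5.25 pos [0.6026 0.1004 0.0447] open mm 55.5 F [ 0.5  0.2 -2. ]
yaw jaw 8.64 down [ 1.3e-03  7.0e-04 -1.0e+00]
p4 0.0405 tool delta cm [ 0.42 -0.13 -0.08]
```

drive_tool([
  [[0, 0, 0], [0.2, -0.1, -0.1], 5],
  [[0, 0, 0], [0.2, 0, 0], 5],
  [[0, 0, 0], [0, 0, 0], 5],
  [[0, 0, 0], [0, 0, 0], 5],
])

```text
clock: 5.58
tool_pos: [0.6013, 0.1003, 0.0402]
eef_rot: [0.461, 0.536, -0.461, 0.536]
contact_force: [0.3, 0.2, -0.8]
opening: 0.629
```

```bash
python3 go.py p4@0.0405
```

```text
t 5.58 pos [0.6013 0.1003 0.0402] open mm 55.3 F [ 0.3  0.2 -0.8]
yaw jaw 8.58 down [ 6.e-04  2.e-04 -1.e+00]
p4 0.0405 tool delta cm [-0.03  0.   -0.07]
```

drive_tool([
  [[0, 0, 0], [0.1, 0, 0], 5],
  [[0, 0, 0], [0, 0, 0], 6.2],
  [[0, 0, 0], [0, 0, 0], 7.2],
  [[0, 0, 0], [0, 0, 0], 8.2],
  [[0, 0, 0], [0, 0, 0], 8.8],
  [[0, 0, 0], [0, 0, 0], 8.8],
])

```text
clock: 6.08
tool_pos: [0.6011, 0.1003, 0.0387]
eef_rot: [0.461, 0.536, -0.461, 0.536]
contact_force: [-0.3, -0.1, 0.3]
opening: 0.982
```

drive_tool([
  [[0, 0, 0], [-1.0, 0, 0], 8.8],
  [[0, 0, 0], [-3.0, 0, 0], 8.8],
  [[0, 0, 0], [-4.0, 0, 0], 8.8],
  [[0, 0, 0], [-3.0, 0, 0], 8.8],
  [[0, 0, 0], [0, -2.5, -0.5], 8.8],
  [[0, 0, 0], [0, -2.5, -0.5], 8.8],
  [[0, 0, 0], [0, -2.5, -0.5], 8.8],
  [[0, 0, 0], [0, -2.5, -0.5], 8.8],
  [[0, 0, 0], [0, -2.5, -0.4], 8.8],
  [[0, 0, 0], [0, -2.2, -0.4], 8.8],
  [[0, 0, 0], [0, 0, 0], 8.8],
  [[0, 0, 0], [0, 0, 0], 8.8],
])

```text
clock: 7.08
tool_pos: [0.451, 0.1062, 0.1494]
eef_rot: [0.461, 0.536, -0.461, 0.536]
contact_force: [-0.3, 0.6, 0.2]
opening: 1.0
```

```bash
python3 go.py c36@0.0235
python3 - <<'E'
from h import *
s=snap('scene'); cv2.imwrite('pics/a2.png',cv2.resize(s['color'][120:290,220:430,::-1],None,fx=3,fy=3))
E
```

```text
t 7.08 pos [0.451  0.1062 0.1494] open mm 88.0 F [-0.3  0.6  0.2]
yaw jaw 8.63 down [ 2.e-04  2.e-04 -1.e+00]
c36 0.0235 tool delta cm [12.59  0.07 -0.06]
```

View pics/a2.png

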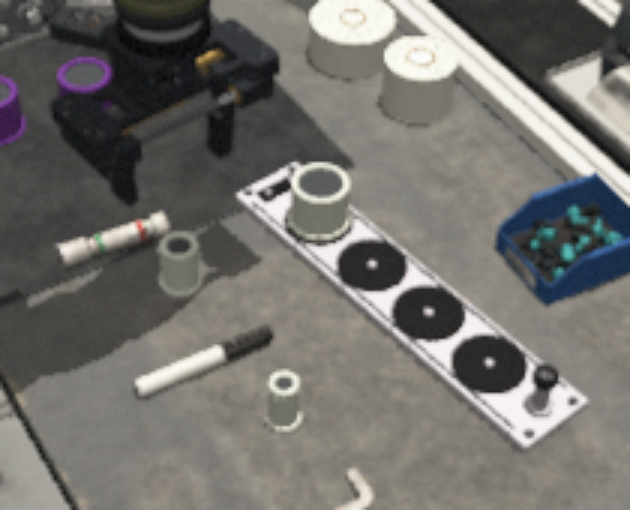

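c56 stands upright on pad 4, with its top at crop (322,183). The open gripper is over c36 at (180,262).

drive_tool([
  [[0, 0, 0], [2.0, 0.1, -0.1], 8.8],
  [[0, 0, 0], [3.5, 0, 0], 8.8],
  [[0, 0, 0], [3.0, 0, 0], 8],
  [[0, 0, 0], [2.0, 0, 0], 7],
  [[0, 0, 0], [1.5, 0, 0], 7],
  [[0, 0, 0], [0.6, 0, 0], 7],
  [[0, 0, 0], [0, 0, 0], 6],
  [[0, 0, 0], [0, 0, 0], 5],
  [[0, 0, 0], [0, 0, 0], 4],
  [[0, 0, 0], [0, 0, 0], 3],
  [[0, 0, 0], [0, 0, 0], 3],
  [[0, 0, 0], [0, 0, 0], 3],
])

```text
clock: 8.13
tool_pos: [0.4541, 0.1075, 0.0244]
eef_rot: [0.461, 0.536, -0.462, 0.536]
contact_force: [0.1, 0.2, 2.8]
opening: 0.403
```

```bash
python3 go.py c36@0.0235 p2@0.16
python3 - <<'E'
from h import *
s=snap('scene'); print(at(s,(322.5)/3-.5+220,(183.5)/3-.5+120,.065))
E
```

```text
t 8.13 pos [0.4541 0.1075 0.0244] open mm 35.5 F [0.1 0.2 2.8]
yaw jaw 8.58 down [-1.8e-03 -4.0e-04 -1.0e+00]
c36 0.0235 tool delta cm [ 0.09 -0.26  0.02]
p2 0.16 tool delta cm [-13.58  14.36  18.44]
[0.60248641 0.0978741  0.065     ]
```

drive_tool([
  [[0, 0, 0], [-1.5, 0, 0], 3],
  [[0, 0, 0], [-3.0, 0, 0], 3],
  [[0, 0, 0], [-3.0, 0, 0], 3],
  [[0, 0, 0], [-3.0, 0, 0], 3],
  [[0, 0, 0], [-2.0, 0.6, 0.8], 3],
  [[0, 0, 0], [-1.0, 1.5, 1.9], 3],
  [[0, 0, 0], [0, 2.1, 2.7], 3],
  [[0, 0, 0], [0, 2.1, 2.7], 3],
  [[0, 0, 0], [0, 2.1, 2.7], 3],
  [[0, 0, 0], [0, 2.1, 2.7], 3],
  [[0, 0, 0], [0, 2.1, 2.7], 3],
  [[0, 0, 0], [0, 1.3, 1.5], 3],
])

```text
clock: 9.18
tool_pos: [0.6201, -0.0512, 0.1586]
eef_rot: [0.461, 0.535, -0.463, 0.535]
contact_force: [0.9, -0.8, -1.6]
opening: 0.399
```

drive_tool([
  [[0, 0, 0], [0, 0.6, 0.7], 3],
  [[0, 0, 0], [0, 0, 0], 3],
  [[0, 0, 0], [0, 0, 0], 3],
  [[0, 0, 0], [0, 0, 0], 3],
])

```text
clock: 9.52
tool_pos: [0.6236, -0.0505, 0.1583]
eef_rot: [0.46, 0.538, -0.461, 0.535]
contact_force: [-0.1, -0.2, 0.1]
opening: 0.402
```

```bash
python3 go.py p2@0.0395
```

```text
t 9.52 pos [ 0.6236 -0.0505  0.1583] open mm 35.4 F [-0.1 -0.2  0.1]
yaw jaw 8.74 down [-4.7e-03  8.0e-04 -1.0e+00]
p2 0.0395 tool delta cm [11.88  0.04  0.3 ]
```

drive_tool([
  [[0, 0, 0], [2.0, 0, 0.2], 3],
  [[0, 0, 0], [3.0, 0, 0], 3],
  [[0, 0, 0], [3.0, 0, 0], 3],
  [[0, 0, 0], [2.0, 0, 0], 3],
  [[0, 0, 0], [1.0, 0, 0], 3],
  [[0, 0, 0], [0.5, 0, 0], 3],
  [[0, 0, 0], [0, 0, 0], 3],
  [[0, 0, 0], [0, 0, 0], 3],
])

```text
clock: 10.18
tool_pos: [0.6256, -0.0542, 0.0445]
eef_rot: [0.461, 0.536, -0.461, 0.536]
contact_force: [-0.2, -0.4, 0.2]
opening: 0.398
```

```bash
python3 go.py p2@0.0395
```

```text
t 10.18 pos [ 0.6256 -0.0542  0.0445] open mm 35.1 F [-0.2 -0.4  0.2]
yaw jaw 8.63 down [-1.2e-03 -3.0e-04 -1.0e+00]
p2 0.0395 tool delta cm [ 0.5  -0.16 -0.11]
```

drive_tool([
  [[0, 0, 0], [0.2, -0.1, -0.1], 3],
  [[0, 0, 0], [0.2, 0, 0], 3],
  [[0, 0, 0], [0.1, 0, 0], 3],
  [[0, 0, 0], [0, 0, 0], 3],
  [[0, 0, 0], [0, 0, 0], 3],
])

```text
clock: 10.6
tool_pos: [0.6243, -0.0538, 0.0395]
eef_rot: [0.461, 0.536, -0.462, 0.536]
contact_force: [-2.0, -0.1, 6.7]
opening: 0.402
```

```bash
python3 go.py p2@0.0395
python3 - <<'E'
from h import *
s=snap('scene'); cv2.imwrite('pics/a3.png',cv2.resize(s['color'][120:290,260:430,::-1],None,fx=3.5,fy=3.5))
E
```

```text
t 10.6 pos [ 0.6243 -0.0538  0.0395] open mm 35.4 F [-2.  -0.1  6.7]
yaw jaw 8.58 down [-1.5e-03 -5.0e-04 -1.0e+00]
p2 0.0395 tool delta cm [-0.   -0.04 -0.06]
```

View pics/a3.png

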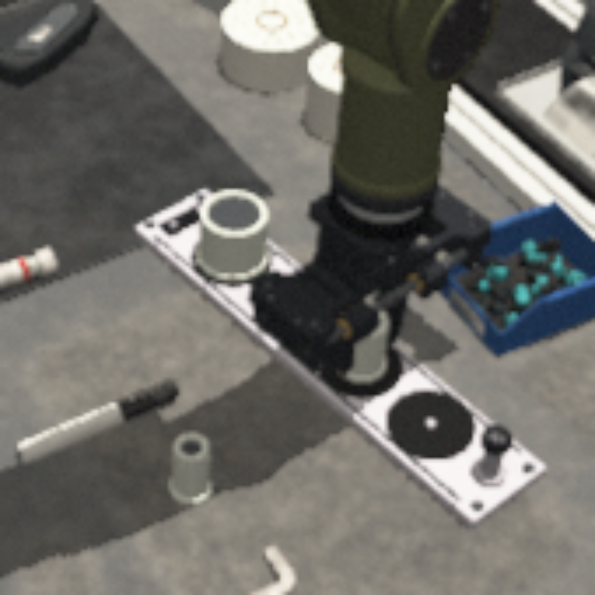

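Core 36 rests on pad 2 (370,355), upright, with contact force. Release and go to core 26.

drive_tool([
  [[0, 0, 0], [0, 0, 0], 4.2],
  [[0, 0, 0], [0, 0, 0], 5.2],
  [[0, 0, 0], [0, 0, 0], 6.2],
  [[0, 0, 0], [0, 0, 0], 7.2],
  [[0, 0, 0], [0, 0, 0], 8],
  [[0, 0, 0], [0, 0, 0], 8],
])

```text
clock: 11.15
tool_pos: [0.6238, -0.0539, 0.0383]
eef_rot: [0.46, 0.537, -0.462, 0.535]
contact_force: [-0.7, 0.2, -0.3]
opening: 0.829
```

drive_tool([
  [[0, 0, 0], [-1.0, 0, 0], 8],
  [[0, 0, 0], [-3.0, 0, 0], 8],
  [[0, 0, 0], [-4.0, 0, 0], 8],
  [[0, 0, 0], [-3.0, 0, 0], 8],
  [[0, 0, 0], [0, -2.5, 0], 8],
  [[0, 0, 0], [0, -3.0, 0], 8],
  [[0, 0, 0], [0, -3.5, 0], 7],
  [[0, 0, 0], [0, -3.5, 0], 6],
  [[0, 0, 0], [0, -3.0, 0], 6],
  [[0, 0, 0], [0, -2.0, 0.1], 6],
  [[0, 0, 0], [0, 0, 0], 6],
  [[0, 0, 0], [0, 0, 0], 6],
])

```text
clock: 12.15
tool_pos: [0.4511, -0.0813, 0.1497]
eef_rot: [0.461, 0.536, -0.462, 0.536]
contact_force: [0.9, -0.1, -0.5]
opening: 0.679
```

```bash
python3 go.py c26@0.0235
```

```text
t 12.15 pos [ 0.4511 -0.0813  0.1497] open mm 59.8 F [ 0.9 -0.1 -0.5]
yaw jaw 8.55 down [-2.e-03 -9.e-04 -1.e+00]
c26 0.0235 tool delta cm [12.62  0.09 -0.02]
```

drive_tool([
  [[0, 0, 0], [2.0, 0.1, 0], 6],
  [[0, 0, 0], [3.5, 0, 0], 6],
  [[0, 0, 0], [3.0, 0, 0], 6],
  [[0, 0, 0], [2.0, 0, 0], 6],
  [[0, 0, 0], [1.5, 0, 0], 6],
  [[0, 0, 0], [0.7, 0, 0], 5],
  [[0, 0, 0], [0, 0, 0], 4],
  [[0, 0, 0], [0, 0, 0], 3.4],
  [[0, 0, 0], [0, 0, 0], 3],
  [[0, 0, 0], [0, 0, 0], 2.6],
  [[0, 0, 0], [0, 0, 0], 2],
  [[0, 0, 0], [0, 0, 0], 2],
])

```text
clock: 13.15
tool_pos: [0.4548, -0.0813, 0.0243]
eef_rot: [0.46, 0.537, -0.462, 0.535]
contact_force: [0.4, 0.3, 1.6]
opening: 0.287
```

```bash
python3 go.py c26@0.0235 p1@0.16
```

```text
t 13.15 pos [ 0.4548 -0.0813  0.0243] open mm 25.3 F [0.4 0.3 1.6]
yaw jaw 8.57 down [-5.1e-03  2.0e-04 -1.0e+00]
c26 0.0235 tool delta cm [ 0.08 -0.29 -0.08]
p1 0.16 tool delta cm [-13.66  17.06   7.52]
```

drive_tool([
  [[0, 0, 0], [-1.5, 0, 0], 2],
  [[0, 0, 0], [-3.0, 0, 0], 2],
  [[0, 0, 0], [-3.0, 0, 0], 2],
  [[0, 0, 0], [-3.0, 0, 0], 2],
  [[0, 0, 0], [-2.0, 0.8, 0.3], 2],
  [[0, 0, 0], [-1.0, 1.8, 0.8], 2],
  [[0, 0, 0], [0, 2.5, 1.1], 2],
  [[0, 0, 0], [0, 2.5, 1.1], 2],
  [[0, 0, 0], [0, 2.5, 1.1], 2],
  [[0, 0, 0], [0, 2.5, 1.1], 2],
  [[0, 0, 0], [0, 2.5, 1.1], 2],
  [[0, 0, 0], [0, 1.5, 0.7], 2],
])

```text
clock: 14.15
tool_pos: [0.6323, -0.1296, 0.1577]
eef_rot: [0.46, 0.537, -0.462, 0.534]
contact_force: [0.2, -0.6, -0.7]
opening: 0.286
```

drive_tool([
  [[0, 0, 0], [0, 0.5, 0.2], 2],
  [[0, 0, 0], [0, 0, 0], 2],
  [[0, 0, 0], [0, 0, 0], 2],
  [[0, 0, 0], [0, 0, 0], 2],
])

```text
clock: 14.48
tool_pos: [0.6338, -0.1294, 0.1573]
eef_rot: [0.459, 0.539, -0.463, 0.534]
contact_force: [-0.2, 0.2, -0.3]
opening: 0.287
```

```bash
python3 go.py p1@0.0395
```

```text
t 14.48 pos [ 0.6338 -0.1294  0.1573] open mm 25.3 F [-0.2  0.2 -0.3]
yaw jaw 8.64 down [-9.e-03  4.e-04 -1.e+00]
p1 0.0395 tool delta cm [11.78  0.25  0.13]
```

drive_tool([
  [[0, 0, 0.3], [2.0, 0.2, 0.1], 2],
  [[0, 0, 0], [3.0, 0, 0], 2],
  [[0, 0, 0], [3.0, 0, 0], 2],
  [[0, 0, 0], [2.0, 0, 0], 2],
  [[0, 0, 0], [1.0, 0, 0], 2],
  [[0, 0, 0], [0.5, 0, 0], 2],
  [[0, 0, 0], [0, 0, 0], 2],
  [[0, 0, 0], [0, 0, 0], 2],
])

```text
clock: 15.15
tool_pos: [0.6378, -0.1304, 0.0436]
eef_rot: [0.461, 0.536, -0.461, 0.536]
contact_force: [-0.4, 0.2, 0.0]
opening: 0.289
```

```bash
python3 go.py p1@0.0395
```

```text
t 15.15 pos [ 0.6378 -0.1304  0.0436] open mm 25.5 F [-0.4  0.2  0. ]
yaw jaw 8.59 down [-1.e-04  9.e-04 -1.e+00]
p1 0.0395 tool delta cm [ 0.41 -0.24 -0.05]
```

drive_tool([
  [[0, 0, 0], [0.2, -0.2, 0], 2],
  [[0, 0, 0], [0.2, 0, 0], 2],
  [[0, 0, 0], [0, 0, 0], 2],
  [[0, 0, 0], [0, 0, 0], 2],
])

```text
clock: 15.48
tool_pos: [0.6358, -0.1311, 0.0394]
eef_rot: [0.461, 0.536, -0.461, 0.536]
contact_force: [-1.1, -1.3, 4.0]
opening: 0.288
```

```bash
python3 go.py p1@0.0395
```

```text
t 15.48 pos [ 0.6358 -0.1311  0.0394] open mm 25.3 F [-1.1 -1.3  4. ]
yaw jaw 8.57 down [-3.e-04  6.e-04 -1.e+00]
p1 0.0395 tool delta cm [-0.01 -0.03 -0.08]
```

drive_tool([
  [[0, 0, 0], [0, 0, 0], 3.0],
  [[0, 0, 0], [0, 0, 0], 4.0],
  [[0, 0, 0], [0, 0, 0], 5.0],
  [[0, 0, 0], [0, 0, 0], 6.0],
  [[0, 0, 0], [0, 0, 0], 6.0],
  [[0, 0, 0], [0, 0, 0], 6.0],
])

```text
clock: 15.98
tool_pos: [0.6352, -0.1308, 0.0383]
eef_rot: [0.461, 0.537, -0.461, 0.535]
contact_force: [0.1, -0.2, -0.3]
opening: 0.676
```

drive_tool([
  [[0, 0, 0], [-1.0, 0, 0], 6],
  [[0, 0, 0], [-3.0, 0, 0], 6],
  [[0, 0, 0], [-4.0, 0, 0], 6],
  [[0, 0, 0], [-3.0, 0, 0], 7],
  [[0, 0, 0], [0, -3.0, 1.4], 8],
  [[0, 0, 0], [0, -3.2, 1.4], 8.8],
  [[0, 0, 0], [0, -3.2, 1.4], 8.8],
  [[0, 0, 0], [0, -3.2, 1.4], 8.8],
  [[0, 0, 0], [0, -3.2, 1.4], 8.8],
  [[0, 0, 0], [0, -3.2, 1.4], 8.8],
  [[0, 0, 0], [0, -2.2, 1.3], 8.8],
  [[0, 0, 0], [0, 0, 0], 8.8],
])

```text
clock: 16.98
tool_pos: [0.434, -0.2632, 0.1489]
eef_rot: [0.461, 0.536, -0.466, 0.533]
contact_force: [-0.3, 0.4, -0.3]
opening: 0.998
```

drive_tool([
  [[0, 0, 0], [0, 0, 0], 8.8],
  [[0, 0, 0], [0, 0, 0], 8.8],
])

```text
clock: 17.15
tool_pos: [0.4417, -0.2581, 0.1493]
eef_rot: [0.461, 0.536, -0.461, 0.536]
contact_force: [0.0, 0.3, 0.0]
opening: 0.995
```

```bash
python3 go.py c46@0.0235;  python3 - <<'E'
from h import *
s=snap('scene'); cv2.imwrite('pics/a4.png',cv2.resize(s['color'][150:350,260:460,::-1],None,fx=2.9,fy=2.9))
E
```

```text
t 17.15 pos [ 0.4417 -0.2581  0.1493] open mm 87.6 F [0.  0.3 0. ]
yaw jaw 8.62 down [ 8.e-04  1.e-03 -1.e+00]
c46 0.0235 tool delta cm [12.58 -0.2   0.04]
```

View pics/a4.png

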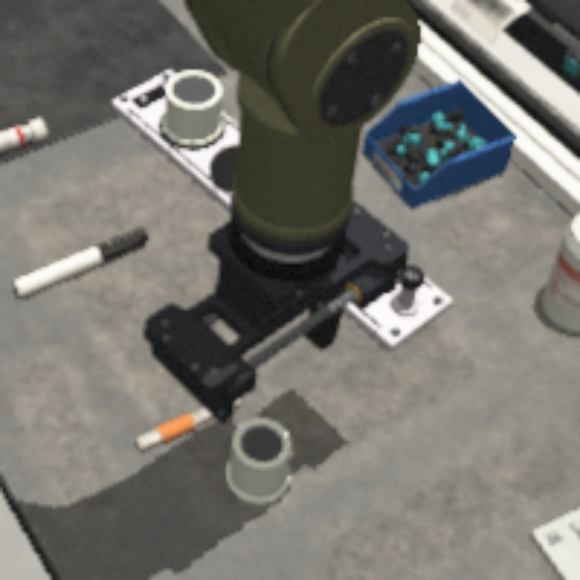

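The core 46 is upright at (260,460) below the gripper, with the hex tool clear of the jaws' path.

drive_tool([
  [[0, 0, 0], [2.0, -0.2, 0], 8.8],
  [[0, 0, 0], [3.5, 0, 0], 8.8],
  [[0, 0, 0], [3.0, 0, 0], 8.8],
  [[0, 0, 0], [2.0, 0, 0], 8.8],
  [[0, 0, 0], [1.5, 0, 0], 8.8],
  [[0, 0, 0], [0.6, 0, 0], 8],
  [[0, 0, 0], [0, 0, 0], 7],
  [[0, 0, 0], [0, 0, 0], 6],
  [[0, 0, 0], [0, 0, 0], 5],
  [[0, 0, 0], [0, 0, 0], 4],
  [[0, 0, 0], [0, 0, 0], 4],
  [[0, 0, 0], [0, 0, 0], 4],
])

```text
clock: 18.2
tool_pos: [0.4387, -0.259, 0.0234]
eef_rot: [0.461, 0.536, -0.461, 0.536]
contact_force: [-0.5, 0.1, 4.4]
opening: 0.519
```

```bash
python3 go.py c46@0.0235 p3@0.16
```

```text
t 18.2 pos [ 0.4387 -0.259   0.0234] open mm 45.7 F [-0.5  0.1  4.4]
yaw jaw 8.57 down [ 0.e+00  5.e-04 -1.e+00]
c46 0.0235 tool delta cm [-0.01  0.13 -0.02]
p3 0.16 tool delta cm [-13.64  21.42 -25.37]
```

drive_tool([
  [[0, 0, 0], [-1.5, 0, 0], 4],
  [[0, 0, 0], [-3.0, 0, 0], 4],
  [[0, 0, 0], [-3.0, 0, 0], 4],
  [[0, 0, 0], [-3.0, 0, 0], 4],
  [[0, 0, 0], [-2.0, 0.6, -0.7], 4],
  [[0, 0, 0], [-1.0, 1.5, -1.8], 4],
  [[0, 0, 0], [0, 2.2, -2.6], 4],
  [[0, 0, 0], [0, 2.2, -2.6], 4],
  [[0, 0, 0], [0, 2.2, -2.6], 4],
  [[0, 0, 0], [0, 2.2, -2.6], 4],
  [[0, 0, 0], [0, 2.2, -2.6], 4],
  [[0, 0, 0], [0, 2.2, -2.6], 4],
])

```text
clock: 19.2
tool_pos: [0.5629, -0.0557, 0.1579]
eef_rot: [0.461, 0.537, -0.461, 0.535]
contact_force: [0.1, -0.5, -1.2]
opening: 0.517
```

drive_tool([
  [[0, 0, 0], [0, 2.2, -2.6], 4],
  [[0, 0, 0], [0, 2.0, -2.4], 4],
  [[0, 0, 0], [0, 1.4, -1.7], 4],
  [[0, 0, 0], [0, 0.5, -0.6], 4],
  [[0, 0, 0], [0, 0, 0], 4],
  [[0, 0, 0], [0, 0, 0], 4],
  [[0, 0, 0], [0, 0, 0], 4],
])

```text
clock: 19.78
tool_pos: [0.6108, 0.0214, 0.1574]
eef_rot: [0.461, 0.536, -0.463, 0.535]
contact_force: [1.2, 0.1, -1.7]
opening: 0.514
```

```bash
python3 go.py p3@0.0395
```

```text
t 19.78 pos [0.6108 0.0214 0.1574] open mm 45.2 F [ 1.2  0.1 -1.7]
yaw jaw 8.44 down [-0.0035 -0.0015 -1.    ]
p3 0.0395 tool delta cm [11.78  0.26 -0.22]
```

drive_tool([
  [[0, 0, 0], [2.0, 0.2, -0.2], 4],
  [[0, 0, 0], [3.0, 0, 0], 4],
  [[0, 0, 0], [3.0, 0, 0], 4],
  [[0, 0, 0], [2.0, 0, 0], 4],
  [[0, 0, 0], [1.0, 0, 0], 4],
  [[0, 0, 0], [0.3, 0, 0], 4],
  [[0, 0, 0], [0, 0, 0], 4],
  [[0, 0, 0], [0, 0, 0], 4],
])

```text
clock: 20.45
tool_pos: [0.6142, 0.0261, 0.0458]
eef_rot: [0.462, 0.536, -0.461, 0.536]
contact_force: [-0.2, 0.4, -1.2]
opening: 0.517
```

```bash
python3 go.py p3@0.0395
```

```text
t 20.45 pos [0.6142 0.0261 0.0458] open mm 45.5 F [-0.2  0.4 -1.2]
yaw jaw 8.53 down [ 1.e-04  1.e-03 -1.e+00]
p3 0.0395 tool delta cm [ 0.63 -0.19  0.22]
```

drive_tool([
  [[0, 0, 0], [0.2, -0.2, 0.2], 4],
  [[0, 0, 0], [0.2, 0, 0], 4],
  [[0, 0, 0], [0.2, 0, 0], 4],
  [[0, 0, 0], [0, 0, 0], 4],
  [[0, 0, 0], [0, 0, 0], 4],
])

```text
clock: 20.87
tool_pos: [0.6118, 0.0244, 0.0388]
eef_rot: [0.461, 0.537, -0.461, 0.535]
contact_force: [0.1, 0.2, -0.7]
opening: 0.514
```

```bash
python3 go.py p3@0.0395
```

```text
t 20.87 pos [0.6118 0.0244 0.0388] open mm 45.2 F [ 0.1  0.2 -0.7]
yaw jaw 8.59 down [-0.0015  0.001  -1.    ]
p3 0.0395 tool delta cm [-0.07  0.07  0.09]
```

drive_tool([
  [[0, 0, 0], [0.1, 0, 0], 4],
  [[0, 0, 0], [0, 0, 0], 4],
  [[0, 0, 0], [0, 0, 0], 5.0],
  [[0, 0, 0], [0, 0, 0], 6.0],
  [[0, 0, 0], [0, 0, 0], 7.0],
  [[0, 0, 0], [0, 0, 0], 8.0],
  [[0, 0, 0], [0, 0, 0], 8.0],
  [[0, 0, 0], [0, 0, 0], 8.0],
])

```text
clock: 21.53
tool_pos: [0.6118, 0.0244, 0.0375]
eef_rot: [0.461, 0.537, -0.461, 0.535]
contact_force: [0.1, -0.2, -0.3]
opening: 0.903
```

drive_tool([
  [[0, 0, 0], [-1.0, 0, 0], 8],
  [[0, 0, 0], [-3.0, 0, 0], 8],
  [[0, 0, 0], [-4.0, 0, 0], 8],
  [[0, 0, 0], [-4.0, 0, 0], 8],
  [[0, 0, 0], [-3.0, -1.0, -2.0], 8],
  [[0, 0, 0], [0, -2.5, -3], 8],
  [[0, 0, 0], [0, -2.5, -3], 8],
  [[0, 0, 0], [0, -2.5, -3], 8],
  [[0, 0, 0], [0, -2.5, -3], 8],
  [[0, 0, 0], [0, -2.5, -3], 8],
  [[0, 0, 0], [0, -1.5, -3], 8],
  [[0, 0, 0], [0, -0.5, -3], 8],
])

```text
clock: 22.53
tool_pos: [0.4212, 0.2289, 0.1889]
eef_rot: [0.46, 0.537, -0.462, 0.536]
contact_force: [0.4, 0.5, 0.4]
opening: 0.904
```

drive_tool([
  [[0, 0, 0], [0, 0, -3], 8],
  [[0, 0, 0], [0, 0, -1], 8],
  [[0, 0, 0], [0, 0, 0], 8],
])

```text
clock: 22.78
tool_pos: [0.4179, 0.2716, 0.189]
eef_rot: [0.461, 0.538, -0.459, 0.536]
contact_force: [0.3, -0.9, -0.2]
opening: 0.907
```

```bash
python3 go.py;  python3 - <<'E'
from h import *
s=snap('scene'); cv2.imwrite('pics/f1.png',cv2.resize(s['color'][150:280,290:425,::-1],None,fx=4,fy=4,interpolation=cv2.INTER_CUBIC))
s=snap('top'); cv2.imwrite('pics/f2.png',cv2.resize(s['color'][140:210,270:420,::-1],None,fx=5,fy=5,interpolation=cv2.INTER_CUBIC))
E
```

```text
t 22.78 pos [0.4179 0.2716 0.189 ] open mm 79.8 F [ 0.3 -0.9 -0.2]
yaw jaw 8.89 down [-5.0e-04  4.2e-03 -1.0e+00]
```

View pics/f1.png

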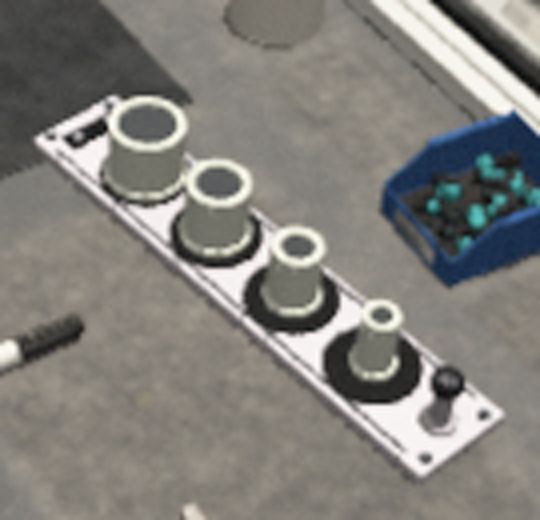

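View pics/f2.png

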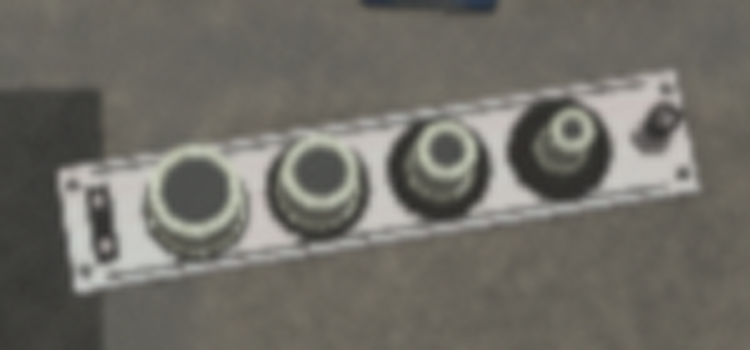

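All four stand upright in order. Now a check of the centres, and a wait for the arm to settle before handing in.

Run:
```python
from h import *
T=snap('top');S=snap('scene')
p=[(.6012,.101),(.6127,.0237),(.6239,-.0533),(.6354,-.1303)]
for (a,b),(c,d),q in zip([(147,124),(218,183),(297,248),(382,315)],[(195,186),(318,171),(446,151),(572,130)],p):
    s=at(S,(a+.5)/4-.5+290,(b+.5)/4-.5+150,.065)[:2]; t=at(T,(c+.5)/5-.5+270,(d+.5)/5-.5+140,.065)[:2]
    print(((s-q)*1000).round(1),((t-q)*1000).round(1),'mm')
print(r.finish_job())
```

```text
[-0.2 -2.1] [ 2.1 -0.2] mm
[-1.1 -0.8] [-1.3  2.2] mm
[-0.9 -2.2] [-1.3  0.8] mm
[ 0.6 -1.8] [-0.9  0.3] mm
the job is handed in; nothing more can be done
None
```

The four white core adapters stand on their pads in order of size: 26 mm next to the end post, then 36 mm, 46 mm, and 56 mm on the farthest pad. I handed the job in after about 23 s of the 90 s allowed; it gave no verdict.

- **Position:** both cameras put each adapter's axis within about 3 mm of its pad's centre, against the 12 mm allowed.
- **Standing:** all four looked upright in the last pictures, and none was knocked over on the way. I judged upright by eye and did not measure the angle.
- **Robot clear:** the gripper was open and held well away from the row. The purple look-alikes were not touched.
- **Disagreements:** the two cameras differed by about 1–3 mm, and a tool tilt of up to 0.5° appeared while carrying the smallest core. I corrected that tilt before setting the core down.

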